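Set a straightedge against two bench pins and weigh it down

TASK

Slide the bright ground steel bar that lies in front of the two upright locating pins across the bench, without lifting it, until its long edge touches both pins at once. Then stand the hold-down weight upright on top of the bar, between the pins and across the middle of the bar's width, so that the bar stays against both pins. Leave the nut, punch, bolt, oil can and dark bar where they are.

Things in the scene. Friction and masses are not known exactly. Their poses are not given: they have to be found in the camera images.
- straightedge: bright ground steel bar, the only bright bar there, 24 mm wide (its x) by 185 mm long (its y) by 8 mm thick, 0.28 kg nominally, lying flat and loose on the bench on the robot's side of the two pins; origin at the centre of its underside. Its long edges lie at x = +/-12 mm and its +x edge faces the pins. It slides freely under a few newtons
- pin_left: upright steel locating pin fixed in the bench, 12 mm diameter, 24 mm tall with a bevelled top; the left one (+y) of the pair as seen from the robot; origin on its axis at bench height. It does not give way. The bar touches a pin when the pin's axis is 18 mm from the bar's centre line
- pin_right: the other, equal pin, 95 to 115 mm from the left one, to its right (-y); origin on its axis at bench height
- weight: hold-down weight, 0.5 kg nominally: a dark steel block 28 mm (its x) by 50 mm (its y) by 40 mm high, with a bail handle on top (a round 10 mm bar along its y, held by two posts at y = +/-19 mm); origin at the centre of its underside, z up. It stands loose on the bench behind and to the left of the pins, the handle turned any way up to about 45 degrees
- weight_handle (a point): middle of the weight's handle bar, on its centre line, 76 mm above the weight's underside; the bar is 10 mm thick, with 31 mm free between it and the block; grasp it from above, fingers either side of the bar (closing along the weight's x)
- dark_bar: bystander: black flat bar, 26 x 165 x 9 mm, lying to the right near the toolbox; origin at the centre of its underside
- nut: bystander: dark hexagon nut, 24 x 27 x 19 mm, lying on the far side of the pins; origin at the centre of its underside
- punch: bystander: steel punch, 13 mm thick, 112 mm long, lying near the bench's far edge; origin at the centre of its underside
- bolt: bystander: rusty bolt standing on its head, 24 x 27 x 65 mm, at the far side of the bench, behind and to the right of the pins; origin at the centre of its underside
- oil_can: bystander: green oil can with a bent spout, 176 mm tall, to the left behind the press; origin at the centre of its underside
Mind the look-alikes: they are no part of the job. What is shaped like the weight but brown or yellow is not meant.

How it is judged:
On the way:
1. the straightedge's long edge touches both pins, the weight not yet on it (((x of pin_left in the frame of straightedge between 0.015 and 0.02 m and y of pin_left in the frame of straightedge between -0.09 and 0.09 m and x of pin_right in the frame of straightedge between 0.015 and 0.02 m and y of pin_right in the frame of straightedge between -0.09 and 0.09 m) or (x of pin_left in the frame of straightedge between -0.02 and -0.015 m and y of pin_left in the frame of straightedge between -0.09 and 0.09 m and x of pin_right in the frame of straightedge between -0.02 and -0.015 m and y of pin_right in the frame of straightedge between -0.09 and 0.09 m)) and contact force between weight and straightedge below 0.1 N), for 0.2 s.
At the end, for the whole second after the job is handed in: The straightedge lies flat with one long edge against both pins (gap under 2 mm at each, both pins within its length), the weight stands upright (within 0.08 rad) on it, its centre within 10 mm of the bar's centre line and between the pins, and everything is released and at rest (((x of pin_left in the frame of straightedge between 0.015 and 0.02 m and y of pin_left in the frame of straightedge between -0.09 and 0.09 m and x of pin_right in the frame of straightedge between 0.015 and 0.02 m and y of pin_right in the frame of straightedge between -0.09 and 0.09 m) or (x of pin_left in the frame of straightedge between -0.02 and -0.015 m and y of pin_left in the frame of straightedge between -0.09 and 0.09 m and x of pin_right in the frame of straightedge between -0.02 and -0.015 m and y of pin_right in the frame of straightedge between -0.09 and 0.09 m)) and height (world z) of straightedge below 0.003 m and x of weight in the frame of straightedge between -0.01 and 0.01 m and height (world z) of weight between 0.005 and 0.011 m and angle between weight's own z axis and vertical below 0.08 rad and horizontal distance between weight and pin_left below 0.095 m and horizontal distance between weight and pin_right below 0.095 m and contact force between weight and straightedge above 2 N and linear speed of each of weight, straightedge below 0.01 m/s); the robot touches nothing.
It fails at once if the straightedge is lifted off the bench (height (world z) of straightedge above 0.012 m).
It fails at once if a bystander (dark bar, nut, punch, bolt, oil can) is moved by more than 15 mm (distance of any of dark_bar, nut, punch, bolt, oil_can from where it was at the start of the episode above 0.015 m).
It also fails if it takes over 56 s, if anything falls off the work surface, if the arm or the gripper's body presses on something with over 40 N, if the wrist force passes 120 N, or if a joint passes its speed limit or range.

ROBOT

A 7-joint arm with a two-finger parallel gripper is mounted at the origin on a cart in front of the work surface, level with it; the furniture and walls round the work are solid. World frame = base frame: x ahead of the robot, y to its left, z up, the work surface at z = 0. Lengths are in m, angles in rad, forces in N, time in s.
With the tool pointing down it reaches from about 0.4 to 0.9 m from the base axis. Payload 5.5 kg.
Tool frame: the origin (TCP) lies midway between the tips of the shut fingers; the grasp point (between the pads) lies 19 mm behind it (robot.pinch_z is the distance from the TCP to the grasp point, in m); z points along the fingers, y is the line along which they close (so a half turn about z gives the same grasp; the last joint's range is limited). The gripper opens to 85 mm and grips with 20 to 120 N. Pads are 22 mm wide; open, the fingers measure 114 mm over their backs; the gripper's body (76 mm by 85 mm) begins 54 mm behind the grasp point. The pads swing forward as they close: fully open they stand 13 mm farther back than shut.
Start: joints at [0.263, 0.501, -0.427, 1.55, 0.221, 1.138, -0.21], TCP at [0.65, 0, 0.231] pointing down, gripper open.
Joint ranges: [-2.88, 2.88], [-0.31, 2.03], [-1.54, 1.56], [0.2, 2.42], [-1.41, 4.55], [0.19, 2.02], [-2.57, 2.57]. Speed limits (rad/s): [2.57, 2.57, 3.14, 3.14, 3.14, 3.14, 3.14].

INTERFACE

Orientations are given as [roll, pitch, yaw] about the fixed x, y, z axes, in that order (R = Rz(yaw) Ry(pitch) Rx(roll)).
In Python, from station import sense, viewer, job_done, finder, robot gives the robot as it stands.
- The arm moves only by the tool jog_arm, never from a script. Its argument "plan" is a list of rows, each a list of 7 numbers: the gripper command: -1 is shut, 1 is fully open, values between are in proportion, then the shift along the tool's x, y, z in mm, then the turn, a rotation vector about the tool's x, y, z in degrees. A call has 1 to 20 rows; each row shifts and turns the commanded pose from where the row before left it, along the tool's axes as they then stand; what a row does not reach is not made up. A row lasts 1/12 s, in which the tool goes at most 41.7 mm and 7.16 degrees, less where a joint would pass 70% of its speed; a pose out of reach is approached as far as the arm can. A call is refused whole if a number of a shift passes 41.7 or a number of a turn 7.16, either way. A call with a gripper value outside its range is refused whole. The fingers move at their own pace and stop on an object; "grip_force" is the grip in N (left out, the last holds). Time passes only in rows, so rows that do not move let the fingers close. It gives the time, the measured TCP pose, the force, the opening and the grip force at its end, in the units of the state.
- sense(): the state, without advancing time (a new reading comes with each control period).
- viewer.camera(name): name is "scene" or "side" or "wrist"; returns a dict with "img" (400x640x3 uint8, red, green, blue), "intrinsics" (3x3 intrinsics, pixels), "position" and "orientation" of the camera in the world; the wrist camera has in their place "T_tool_cam" (4x4, takes a point from camera to tool coordinates, whose origin is the TCP and whose axes are the flange's). Camera axes: x right, y down, z forward; pixel columns grow to the right and rows downward; lengths in m; the calibration is good to about 2 mm. A picture is of the moment at which its call begins: read the wrist's pose just before it. There is no depth.
- job_done(): hands the job in; it is judged then, once.
Trained networks look in a picture, given as the dict that the camera call returned (one of the last four; its "shot" number tells which), for a name from the list of things; names that differ only in an ending like _2 or _b are one class to them, and where a whole thing is asked for, a point or a joint stands for the part that bears it (a point fixed in the world has none). Each returns a list of dicts, best first, with "p" (0 to 1); they miss things now and then, are a little off and sometimes report something else, mostly with a low value. They report only what shows in the picture. A call takes as long as a camera call. They do not tell look-alikes from the thing itself.
- finder.recognise(picture, query): "xyz" ([x, y, z] in m, in world coordinates, good to about 4 mm: the middle of the surface that is visible of it).
- finder.regions_of(picture, query): "mask" (400x640 bool, what is visible of it).
- finder.landmark_of(picture, query): "xyz" ([x, y, z] in m, in world coordinates, good to about 4 mm: a listed point, or the origin of a listed thing).
The state is a dict: "clock": time; "joint_pos": joint angles; "qd": joint speeds; "joint_torque": joint torques, N m; "tcp_pos": TCP position; "orientation": TCP orientation; "contact_force": force on the tool from outside, world axes, zero at the start; "wrist_torque": the same for the moment, N m; "grip_width": opening from 0.0 (shut) to 1.0 (fully open); "grip_force": force on a finger pad.
Only numpy, scipy, OpenCV 4.12 (cv2) and the standard library are available. Lean on these libraries where they do the work, as an engineer would, in place of code of your own. Each camera call takes 0.05 s, during which the arm holds its last target. There are 200 camera calls.

## Working session

There is one attempt and no reset: what is moved stays moved. The work goes in short steps, Python scripts to look and compute and a tool call to move; the robot and the scene stay as the last step left them, time stands still between calls to the robot, and variables do not carry over. Pictures are saved under pics/ and viewed, at most 14 in all, crops included, and the job is handed in when it is done.

Besides the shell and the picture viewer there is one more tool, called as name([rows], argument=value, ...), one row to a line, values as JSON. jog_arm: Moves the arm, as the interface text tells. Its arguments: {"type":"object","properties":{"plan":{"type":"array"},"grip_force":{"type":"number"}},"required":["plan"]}

```bash
ls; mkdir -p pics
cat > h.py <<'E'
import numpy as np, cv2
from scipy.spatial.transform import Rotation as R
from station import sense, viewer, job_done, finder, robot
def cam(name):
    s=sense(); p=viewer.camera(name)
    K=np.array(p['intrinsics'])
    if name=='wrist':
        T=np.eye(4); T[:3,:3]=R.from_euler('xyz',s['orientation']).as_matrix() if len(np.ravel(s['orientation']))==3 else R.from_quat(s['orientation']).as_matrix()
        T[:3,3]=s['tcp_pos']; T=T@np.array(p['T_tool_cam'])
    else:
        T=np.eye(4); o=np.array(p['orientation'])
        T[:3,:3]=o if o.shape==(3,3) else R.from_euler('xyz',o).as_matrix(); T[:3,3]=p['position']
    return p,K,T
def ray(K,T,uv):
    d=T[:3,:3]@np.linalg.solve(K,[uv[0],uv[1],1]); return T[:3,3],d/np.linalg.norm(d)
def onz(K,T,uv,z):
    c,d=ray(K,T,uv); return c+d*(z-c[2])/d[2]
def proj(K,T,X):
    x=K@(T[:3,:3].T@(np.array(X)-T[:3,3])); return x[:2]/x[2]
def tri(*obs):
    A=np.zeros((3,3));b=np.zeros(3)
    for K,T,uv in obs:
        c,d=ray(K,T,uv);P=np.eye(3)-np.outer(d,d);A+=P;b+=P@c
    return np.linalg.solve(A,b)
def save(p,n): cv2.imwrite('pics/'+n,p['img'][:,:,::-1])
E
python3 - <<'E'
from h import *
print(sense())
for n in ['scene','side','wrist']:
    p,K,T=cam(n); save(p,n+'0.png'); print(n,T.round(3).tolist(),K[0,0])
    for q in ['straightedge','pin_left','pin_right','weight','weight_handle','nut','bolt']:
        print(q,[(np.round(r['xyz'],3).tolist(),round(r['p'],2)) for r in finder.landmark_of(p,q)][:4])
E
```

```text
pics
{'clock': 0.0, 'joint_pos': array([ 0.26321217,  0.50184725, -0.42677948,  1.55145613,  0.22083813,
        1.13829055, -0.21025618]), 'qd': array([ 0.0009057 ,  0.0007764 , -0.00092999, -0.00085269, -0.00051515,
        0.00111025,  0.00116764]), 'joint_torque': array([ 1.57038257e-04, -5.69523740e+01, -5.81651285e+00, -2.80938792e+01,
        1.07328620e-02,  1.20940185e-02,  1.30241034e-05]), 'tcp_pos': array([ 6.49308471e-01, -7.09060125e-05,  2.30256139e-01]), 'orientation': array([-3.13965511e+00, -2.80587452e-05,  1.57088975e+00]), 'contact_force': array([0.26256783, 0.76661834, 0.05224654]), 'wrist_torque': array([-0.0106251 ,  0.0413196 ,  0.04507898]), 'grip_force': 0.0, 'grip_width': 0.9984897495245916}
scene [[-0.44, -0.613, 0.656, -0.273], [-0.898, 0.288, -0.333, 0.48], [0.015, -0.735, -0.678, 0.936], [0.0, 0.0, 0.0, 1.0]] 502.69979921457684
straightedge [([0.474, -0.02, 0.004], 0.56)]
pin_left [([0.561, 0.041, -0.0], 0.55)]
pin_right [([0.557, -0.071, -0.002], 0.59)]
weight [([0.412, 0.128, 0.001], 0.97), ([0.612, 0.118, -0.002], 0.62), ([0.476, -0.022, 0.004], 0.4
[... 493 characters left out ...]
[0.413, 0.128, 0.002], 0.67)]
weight_handle [([0.415, 0.13, 0.073], 0.91), ([0.611, 0.122, 0.073], 0.69), ([0.667, 0.213, 0.074], 0.66)]
nut [([0.6, -0.015, 0.0], 0.52)]
bolt [([0.703, -0.087, 0.002], 0.53)]
wrist [[1.0, 0.001, 0.001, 0.65], [0.001, -0.963, -0.269, 0.068], [0.001, 0.269, -0.963, 0.375], [0.0, 0.0, 0.0, 1.0]] 338.134337058285
straightedge [([0.479, -0.019, -0.0], 0.91)]
pin_left []
pin_right [([0.554, -0.073, -0.003], 0.74)]
weight [([0.412, 0.129, -0.003], 0.82), ([0.611, 0.119, 0.004], 0.65)]
weight_handle [([0.412, 0.123, 0.076], 0.83), ([0.7, 0.056, -0.003], 0.72)]
nut [([0.599, -0.011, -0.002], 0.73)]
bolt [([0.697, -0.086, 0.001], 0.74), ([0.553, -0.074, -0.002], 0.68)]
```

View pics/scene0.png

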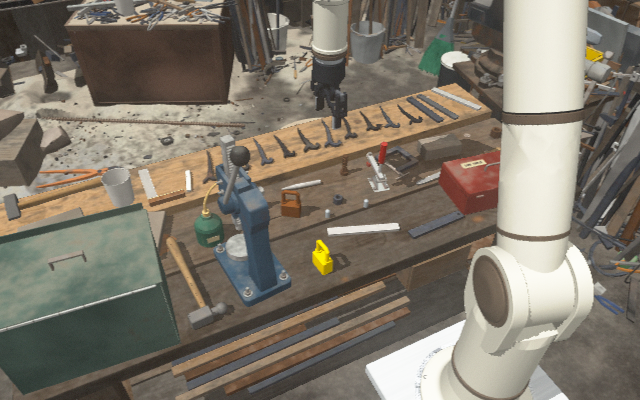

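View pics/wrist0.png

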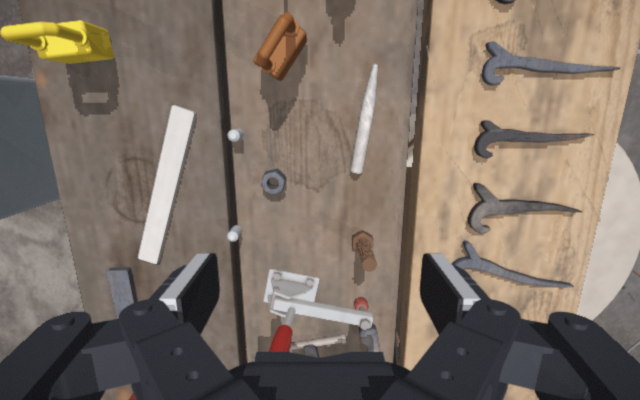

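View pics/side0.png

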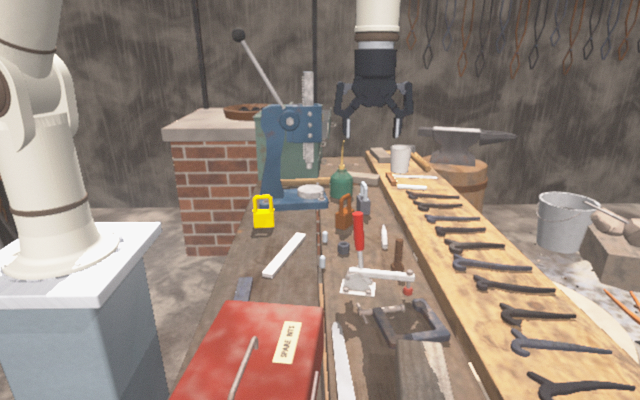

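Scene: the yellow (320,258) and brown (290,203) look-alikes show, and the true dark weight is hidden behind the press. In the side view the dark weight is at (363,200) and the oil can at (341,183). In the wrist view the bar runs from (183,107) to (150,260), with the pins at (235,135) and (234,233).

Run:
```python
from h import *
pw,Kw,Tw=cam('wrist'); ps,Ks,Ts=cam('scene'); pd,Kd,Td=cam('side')
print('knob',tri((Ks,Ts,(240,156)),(Kd,Td,(238,35))))
def rect(p,K,T,q,z):
    for r in finder.regions_of(p,q)[:2]:
        m=r['mask'].astype(np.uint8)
        c=cv2.findContours(m,cv2.RETR_EXTERNAL,cv2.CHAIN_APPROX_NONE)[0]; c=max(c,key=len)[:,0]
        P=np.array([onz(K,T,x,z)[:2] for x in c]).astype(np.float32)*1000
        print(q,r['p'],cv2.minAreaRect(P), 'bbox',P.min(0),P.max(0))
rect(pw,Kw,Tw,'straightedge',.008); rect(pd,Kd,Td,'straightedge',.008); rect(ps,Ks,Ts,'straightedge',.008)
for q,uv,z in [('pinL',(235,133),.024),('pinR',(234,232),.024)]: print(q,onz(Kw,Tw,uv,z))
for n,(p,K,T) in dict(w=(pw,Kw,Tw),s=(ps,Ks,Ts),d=(pd,Kd,Td)).items():
    for q in ['pin_left','pin_right']:
        for r in finder.regions_of(p,q)[:3]:
            ys,xs=np.nonzero(r['mask']); print(n,q,round(r['p'],2),'bbox px',xs.min(),xs.max(),ys.min(),ys.max(),'top z24',onz(K,T,((xs.min()+xs.max())/2,ys.min()+2),.024).round(4))
    for q in ['oil_can','dark_bar','punch']:
        print(n,q,[(np.round(r['xyz'],3).tolist(),round(r['p'],2)) for r in finder.landmark_of(p,q)][:3])
cr=pd['img'][140:260,230:400]; cv2.imwrite('pics/c1.png',cv2.resize(cr[:,:,::-1],None,fx=4.5,fy=4.5,interpolation=cv2.INTER_CUBIC))
```

```text
knob [0.35388595 0.30896387 0.43688239]
straightedge 0.69 ((478.56072998046875, -21.686370849609375), (187.17799377441406, 27.695344924926758), 70.92383575439453) bbox [ 438.5984  -111.84769] [520.8485   67.75983]
straightedge 0.83 ((472.8116455078125, -20.477149963378906), (180.7978515625, 29.873666763305664), 70.76757049560547) bbox [ 435.48502 -107.42642] [510.99713  66.30417]
pinL [0.56422598 0.04129578 0.024     ]
pinR [ 0.55598196 -0.06640483  0.024     ]
w pin_left 0.55 bbox px 228 243 129 141 top z24 [0.5649 0.0433 0.024 ]
w pin_right 0.59 bbox px 228 241 226 240 top z24 [ 0.5568 -0.0617  0.024 ]
w oil_can []
w dark_bar [([0.6, -0.011, -0.0], 0.63)]
w punch [([0.696, 0.056, -0.002], 0.63)]
s pin_left 0.65 bbox px 333 342 194 204 top z24 [ 0.5961 -0.011   0.024 ]
s pin_left 0.56 bbox px 328 398 224 235 top z24 [ 0.469  -0.0175  0.024 ]
s oil_can [([0.623, 0.328, -0.004], 0.63)]
s dark_bar [([0.412, -0.201, 0.003], 0.69)]
s punch [([0.698, 0.056, 0.004], 0.48)]
d pin_left 0.63 bbox px 322 326 231 241 top z24 [0.5604 0.031  0.024 ]
d pin_right 0.38 bbox px 319 324 256 267 top z24 [ 0.5518 -0.0801  0.024 ]
d oil_can [([0.618, 0.331, 0.002], 0.69)]
d dark_bar [([0.412, -0.204, 0.001], 0.73)]
d punch [([0.695, 0.052, 0.001], 0.58)]
```

View pics/c1.png

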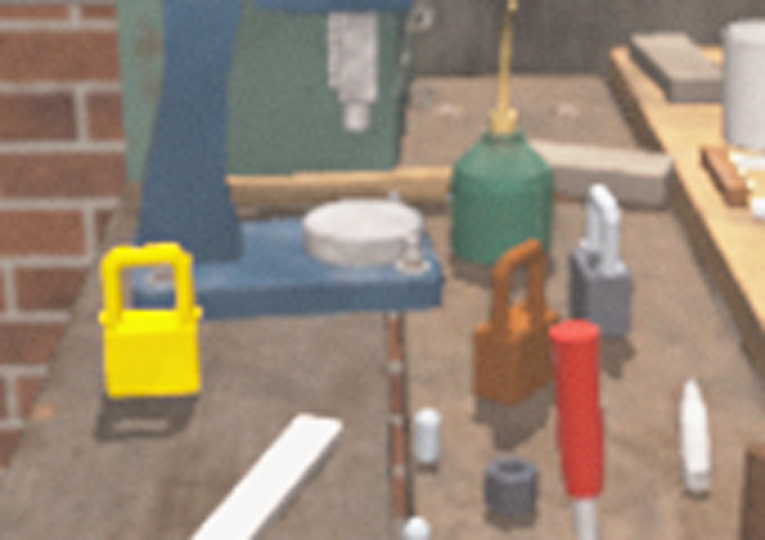

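jog_arm([
  [-0.3,0,0,8,0,0,-7.16],
  [-0.3,0,0,8,0,0,-7.16],
  [-0.3,0,0,8,0,0,-7.16],
  [-0.3,0,0,8,0,0,-7.16],
  [-0.3,0,0,8,0,0,-7.16],
  [-0.3,0,0,8,0,0,-7.16],
  [-0.3,0,0,8,0,0,-7.16],
  [-0.3,0,0,8,0,0,-7.16],
  [-0.3,0,0,8,0,0,-7.16],
  [-0.3,0,0,8,0,0,-7.16],
  [-0.3,0,0,8,0,0,-7.16],
  [-0.3,0,0,8,0,0,-7.16],
  [-0.3,32,-5,0,0,0,0],
  [-0.3,32,-5,0,0,0,0],
  [-0.3,32,-5,0,0,0,0],
  [-0.3,32,-5,0,0,0,0],
  [-0.3,32,-5,0,0,0,0],
  [-0.3,32,-5,0,0,0,0],
  [-0.3,32,-4,0,0,0,0],
  [-0.3,3,0,0,0,0,0],
])

```text
clock: 3.92
tcp_pos: [0.4142, -0.0187, 0.134]
orientation: [-3.138, -0.007, 3.07]
contact_force: [1.0, -0.5, -0.0]
grip_width: 0.347
grip_force: 0.0
```

jog_arm([
  [-0.3,0,0,20,0,0,0],
  [-0.3,0,0,30,0,0,0],
  [-0.3,0,0,30,0,0,0],
  [-0.3,0,0,25,0,0,0],
  [-0.3,0,0,15,0,0,0],
  [-0.3,0,0,8,0,0,0],
  [-0.3,0,0,3,0,0,0],
  [-0.3,0,0,0,0,0,0],
  [-0.3,0,0,0,0,0,0],
])

```text
clock: 4.67
tcp_pos: [0.4221, -0.0176, 0.005]
orientation: [3.142, 0.001, 3.071]
contact_force: [0.2, 0.3, -0.9]
grip_width: 0.348
grip_force: 0.0
```

Run:
```python
from h import *
p,K,T=cam('wrist'); save(p,'w1.png'); print(sense()['tcp_pos'],sense()['contact_force'])
for q in ['straightedge','pin_left','pin_right']:
    print(q,[(np.round(r['xyz'],3).tolist(),round(r['p'],2)) for r in finder.landmark_of(p,q)][:3])
```

```text
[ 0.42221838 -0.01774538  0.00520916] [-0.76905531  0.55455878  0.51661919]
straightedge []
pin_left []
pin_right []
```

View pics/w1.png

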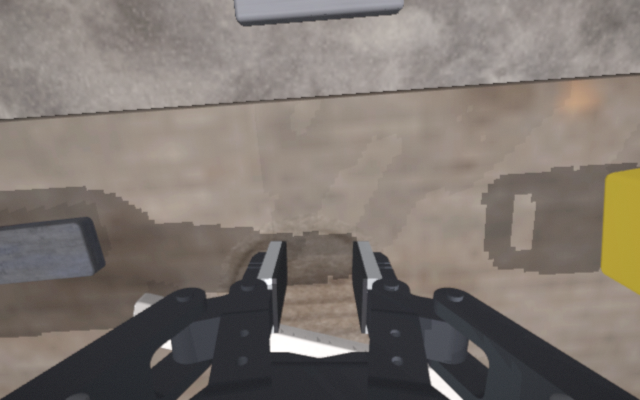

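Wrist view: the fingers (270–375, 240–330) are down behind the bar, which shows at (320,345). The yellow block at (620,230) and the dark bar at (50,250) are clear of them. I'll feel for the bench next.

jog_arm([
  [-0.3,0,0,2,0,0,0],
  [-0.3,0,0,2,0,0,0],
  [-0.3,0,0,0,0,0,0],
  [-0.3,0,0,0,0,0,0],
])

```text
clock: 5.2
tcp_pos: [0.421, -0.0178, 0.0002]
orientation: [-3.142, -0.0, 3.07]
contact_force: [0.0, 0.2, 0.2]
grip_width: 0.347
grip_force: 0.0
```

jog_arm([
  [-0.3,-5,0.4,0,0,0,0],
  [-0.3,-5,0.4,0,0,0,0],
  [-0.3,-5,0.4,0,0,0,0],
  [-0.3,-5,0.4,0,0,0,0],
  [-0.3,-5,0.4,0,0,0,0],
  [-0.3,-5,0.4,0,0,0,0],
  [-0.3,-5,0.4,0,0,0,0],
  [-0.3,-5,0.4,0,0,0,0],
  [-0.3,-5,0.4,0,0,0,0],
  [-0.3,-5,0.4,0,0,0,0],
  [-0.3,-5,0.4,0,0,0,0],
  [-0.3,-5,0.4,0,0,0,0],
  [-0.3,-5,0.4,0,0,0,0],
  [-0.3,-5,0.4,0,0,0,0],
  [-0.3,-5,0.4,0,0,0,0],
  [-0.3,-5,0.4,0,0,0,0],
  [-0.3,0,0,0,0,0,0],
])

```text
clock: 6.62
tcp_pos: [0.503, -0.0168, 0.0005]
orientation: [3.141, 0.002, 3.07]
contact_force: [0.6, 0.3, -0.5]
grip_width: 0.352
grip_force: 0.0
```

Run:
```python
from h import *
for n in ['side','scene']:
    p,K,T=cam(n); save(p,n+'2.png')
    for q in ['straightedge','pin_left','pin_right']:
        print(n,q,[(np.round(r['xyz'],3).tolist(),round(r['p'],2)) for r in finder.landmark_of(p,q)][:3])
    if n=='side':
        cr=p['img'][200:300,250:370]; cv2.imwrite('pics/c2.png',cv2.resize(cr[:,:,::-1],None,fx=6,fy=6,interpolation=cv2.INTER_CUBIC))
    print(sense()['contact_force'])
```

```text
side straightedge [([0.525, -0.015, 0.001], 0.76), ([0.618, 0.328, 0.003], 0.56), ([0.674, 0.212, 0.076], 0.16)]
side pin_left [([0.561, 0.039, -0.002], 0.6)]
side pin_right []
[ 0.00351419 -0.69248214 -0.62004221]
scene straightedge [([0.522, -0.013, -0.001], 0.79)]
scene pin_left [([0.563, 0.043, -0.0], 0.46)]
scene pin_right [([0.697, 0.054, 0.002], 0.35)]
[0.84979089 0.05377308 0.60011137]
```

View pics/c2.png

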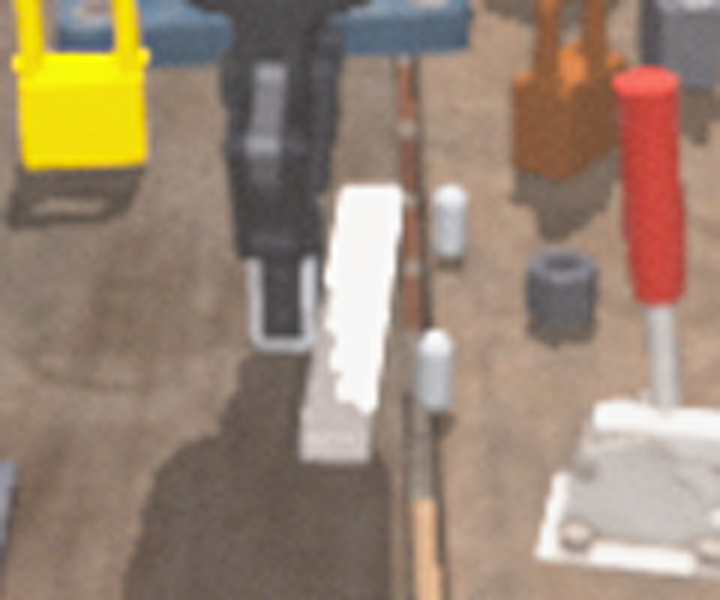

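The bar lies against the fingers, parallel to the pin line, with a small gap to the pins at about (450,220) and (435,370) in the crop. Pushing on slowly.

jog_arm([
  [-0.3,-3,0.2,0,0,0,0],
  [-0.3,-3,0.2,0,0,0,0],
  [-0.3,-2,0.2,0,0,0,0],
  [-0.3,-2,0.1,0,0,0,0],
  [-0.3,-2,0,0,0,0,0],
  [-0.3,0,0,0,0,0,0],
])

```text
clock: 7.52
tcp_pos: [0.5142, -0.0171, 0.0003]
orientation: [3.141, 0.001, 3.07]
contact_force: [-0.7, 0.1, -0.9]
grip_width: 0.349
grip_force: 0.5
```

jog_arm([
  [-0.3,-1,0,0,0,0,0],
  [-0.3,-1,0,0,0,0,0],
  [-0.3,-1,0,0,0,0,0],
  [-0.3,0,0,0,0,0,0],
])

```text
clock: 7.85
tcp_pos: [0.516, -0.0173, 0.0002]
orientation: [-3.142, -0.001, 3.07]
contact_force: [-3.1, -0.0, 2.4]
grip_width: 0.354
grip_force: 1.9
```

jog_arm([
  [-0.3,-1,0,0,0,0,0],
  [-0.3,-1,0,0,0,0,0],
  [-0.3,0,0,0,0,0,0],
])

```text
clock: 8.1
tcp_pos: [0.5161, -0.0173, -0.0]
orientation: [-3.141, -0.004, 3.071]
contact_force: [-7.6, 0.2, 7.7]
grip_width: 0.351
grip_force: 4.2
```

Run:
```python
from h import *
p,K,T=cam('side'); s=sense(); print(s['contact_force'],s['wrist_torque'],s['tcp_pos'],s['orientation'])
p2,_,_=cam('scene')
a=cv2.resize(p['img'][215:295,280:350],None,fx=6,fy=6,interpolation=cv2.INTER_CUBIC)
b=cv2.resize(p2['img'][190:250,320:410],None,fx=4,fy=4,interpolation=cv2.INTER_CUBIC)
o=np.zeros((480,800,3),np.uint8);o[:480,:420]=a;o[:240,430:790]=b
cv2.imwrite('pics/c3.png',o[:,:,::-1])
```

```text
[-8.99900023  0.6681081   6.78219483] [ 0.16181412  1.73225369 -0.10336842] [ 5.16084541e-01 -1.73139606e-02 -2.62753012e-06] [-3.14078213 -0.00401147  3.07073726]
```

View pics/c3.png

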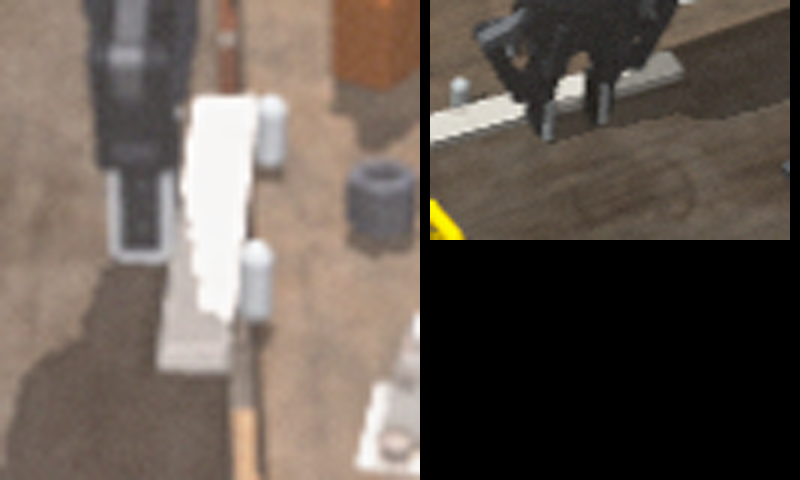

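The bar's edge touches both pins at (270,130) and (255,290) in the crop. The small moment at the wrist also puts the load between the two pins. Backing off and going to the weight.

jog_arm([
  [-0.3,3,0,0,0,0,0],
  [-0.3,6,0,0,0,0,0],
  [-0.3,10,0,0,0,0,0],
  [0,6,0,-20,0,0,0],
  [0.5,0,0,-40,0,0,0],
  [1,0,0,-40,0,0,0],
  [1,0,0,-40,0,0,0],
  [1,0,0,-40,0,0,0],
  [1,0,0,-40,0,0,0],
  [1,-27,28,0,0,0,0],
  [1,-27,28,0,0,0,0],
  [1,-27,28,0,0,0,0],
  [1,-27,28,0,0,0,0],
  [1,-27,28,0,0,0,0],
  [1,-27,28,0,0,0,0],
])

```text
clock: 9.45
tcp_pos: [0.6682, 0.141, 0.2201]
orientation: [-3.141, 0.001, 3.07]
contact_force: [1.2, 0.5, 0.1]
grip_width: 0.999
grip_force: 0.0
```

jog_arm([
  [1,0,0,0,0,0,7.16],
  [1,0,0,0,0,0,7.16],
  [1,0,0,0,0,0,7.16],
  [1,0,0,0,0,0,7.16],
  [1,0,0,0,0,0,7.16],
  [1,0,0,0,0,0,7.16],
  [1,0,0,0,0,0,7.16],
  [1,0,0,0,0,0,7.16],
  [1,0,0,0,0,0,7.16],
  [1,0,0,0,0,0,7.16],
  [1,0,0,0,0,0,7.16],
  [1,0,0,0,0,0,7.16],
  [1,0,0,0,0,0,0],
  [1,0,0,0,0,0,0],
])

```text
clock: 10.62
tcp_pos: [0.6669, 0.1403, 0.2203]
orientation: [3.141, 0.001, 1.575]
contact_force: [0.7, 0.9, 1.0]
grip_width: 1.001
grip_force: 0.0
```

Run:
```python
from h import *
p,K,T=cam('wrist'); save(p,'w4.png'); s=sense(); print(s['clock'],s['tcp_pos'],s['orientation'],s['contact_force'])
for q in ['straightedge','pin_left','pin_right','weight','weight_handle','oil_can']:
    print(q,[(np.round(r['xyz'],3).tolist(),round(r['p'],2)) for r in finder.landmark_of(p,q)][:3])
np.savez('v4.npz',K=K,T=T)
```

```text
10.6667 [0.66685501 0.1402575  0.22028815] [3.14117606e+00 3.65081422e-04 1.57492335e+00] [ 0.29528803  0.16966233 -0.97652309]
straightedge [([0.543, -0.016, 0.003], 0.7)]
pin_left [([0.563, 0.037, -0.002], 0.7)]
pin_right [([0.552, -0.073, -0.004], 0.74)]
weight [([0.671, 0.207, -0.002], 0.95), ([0.413, 0.124, -0.0], 0.84), ([0.609, 0.119, 0.003], 0.74)]
weight_handle [([0.608, 0.119, 0.079], 0.89), ([0.666, 0.213, 0.081], 0.86), ([0.416, 0.123, 0.076], 0.76)]
oil_can [([0.542, -0.014, 0.002], 0.73)]
```

View pics/w4.png

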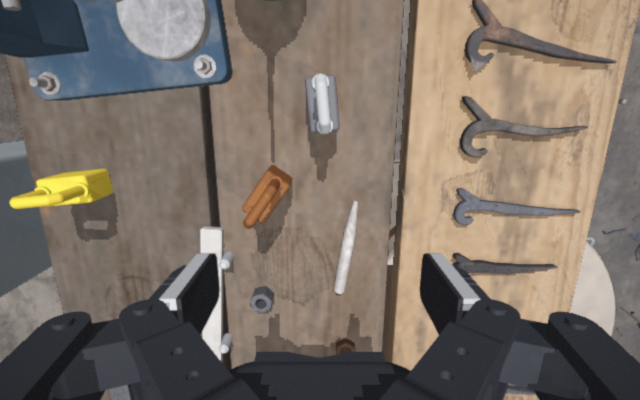

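The dark weight is at (322,103) and its handle bar runs from (320,80) to (324,128). The bar lies against both pins at (228,262) and (226,343).

Run:
```python
from h import *
v=np.load('v4.npz');K,T=v['K'],v['T']
for uv in [(320,80),(324,128)]: print(onz(K,T,uv,.078))
p=cv2.imread('pics/w4.png')
p2,K2,T2=cam('wrist')
for q in ['weight','weight_handle']:
  for r in finder.regions_of(p2,q):
    m=r['mask'].astype(np.uint8); ys,xs=np.nonzero(m)
    if 300<xs.mean()<345 and ys.mean()<150:
        print(q,r['p'],xs.min(),xs.max(),ys.min(),ys.max(),cv2.minAreaRect(np.c_[xs,ys].astype(np.float32)))
# bright handle pixels
g=p2['img'][65:140,300:345].min(2); ys,xs=np.nonzero(g>120); xs+=300;ys+=65
r=cv2.minAreaRect(np.c_[xs,ys].astype(np.float32)); print(r,len(xs))
ln=cv2.fitLine(np.c_[xs,ys].astype(np.float32),cv2.DIST_HUBER,0,.01,.01).ravel(); print(ln)
a=ln[2:]-25*ln[:2]*np.sign(ln[1]);b=ln[2:]+25*ln[:2]*np.sign(ln[1])
A,B=onz(K2,T2,a,.078),onz(K2,T2,b,.078);d=A-B;print(A,B,np.degrees(np.arctan2(d[1],d[0])))
ps,Ks,Ts=cam('side')
for r in finder.regions_of(ps,'weight_handle')+finder.landmark_of(ps,'weight_handle'):
    if 'mask' in r:
        ys,xs=np.nonzero(r['mask']); print('side',r['p'],xs.min(),xs.max(),ys.min(),ys.max())
    else: print(r['xyz'],proj(Ks,Ts,r['xyz']))
for h in [(364,187),(363,186)]: print('tri',tri((K2,T2,(322,103)),(Ks,Ts,h)))
```

```text
[0.66728301 0.22808949 0.078     ]
[0.67079123 0.19057043 0.078     ]
weight 0.69 304 339 74 133 ((321.368896484375, 103.55738830566406), (59.48198318481445, 31.415903091430664), 84.80557250976562)
weight_handle 0.98 305 338 74 133 ((322.0990295410156, 103.4900894165039), (59.10520935058594, 30.348634719848633), 84.2894058227539)
((324.0, 106.0), (66.0, 40.0), 90.0) 1513
[2.0365481e-01 9.7904277e-01 3.2313177e+02 1.0259162e+02]
[0.66604454 0.22950546 0.078     ] [0.67448993 0.19133269 0.078     ] 102.47524013808527
side 0.8 252 273 194 227
side 0.75 335 353 193 229
side 0.51 356 369 182 213
[0.6104, 0.12, 0.0745] [343.77543066 197.35968446]
[0.6691, 0.212, 0.0749] [363.37942736 184.58669388]
[0.4141, 0.1273, 0.0761] [261.69795946 196.33703254]
tri [0.6700566  0.21042267 0.06879829]
tri [0.66870362 0.21059018 0.07146954]
```

jog_arm([
  [1,20,1,0,0,0,0],
  [1,25,1,0,0,0,0],
  [1,25,0,0,0,0,-5],
  [1,0,0,20,0,0,0],
  [1,0,0,25,0,0,0],
  [1,0,0,25,0,0,0],
  [1,0,0,20,0,0,0],
  [1,0,0,10,0,0,0],
  [1,0,0,0,0,0,0],
  [1,0,0,0,0,0,0],
])

```text
clock: 12.1
tcp_pos: [0.669, 0.2104, 0.1204]
orientation: [-3.141, -0.0, 1.658]
contact_force: [0.2, 0.2, -0.1]
grip_width: 0.998
grip_force: 0.0
```

Run:
```python
from h import *
p,K,T=cam('wrist'); save(p,'w5.png'); s=sense(); print(s['clock'],s['tcp_pos'],s['orientation'],s['contact_force'])
for q in ['weight','weight_handle']:
    print(q,[(np.round(r['xyz'],3).tolist(),round(r['p'],2)) for r in finder.landmark_of(p,q)][:3])
np.savez('v5.npz',K=K,T=T)
```

```text
12.15 [0.66983024 0.21074767 0.1215957 ] [ 3.13993637e+00 -7.34931234e-04  1.65800067e+00] [0.32660333 0.71945786 0.43990052]
weight [([0.671, 0.211, -0.004], 0.91), ([0.61, 0.118, 0.005], 0.71), ([0.412, 0.126, 0.0], 0.69)]
weight_handle [([0.611, 0.122, 0.077], 0.92), ([0.669, 0.211, 0.077], 0.89)]
```

View pics/w5.png

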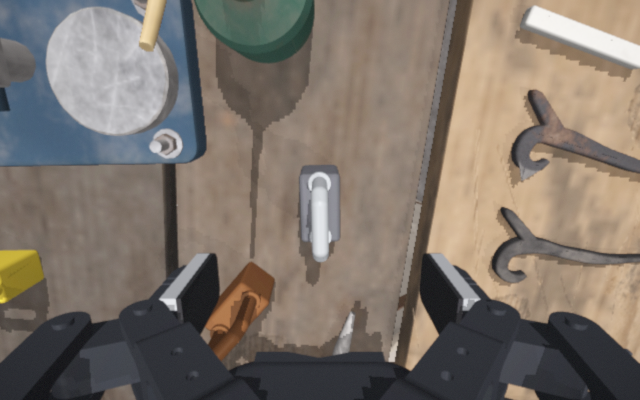

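The handle (320,215) is aligned and centred between the fingers, with the can and brown block clear. Descending and gripping.

jog_arm([
  [1,0,0,20,0,0,0],
  [1,0,0,20,0,0,0],
  [1,0,0,15,0,0,0],
  [1,0,0,8,0,0,0],
  [1,0,0,0,0,0,0],
  [-1,0,0,0,0,0,0],
  [-1,0,0,0,0,0,0],
  [-1,0,0,0,0,0,0],
  [-1,0,0,0,0,0,0],
  [-1,0,0,0,0,0,0],
  [-1,0,0,0,0,0,0],
  [-1,0,0,0,0,0,0],
  [-1,0,0,0,0,0,0],
  [-1,0,0,0,0,0,0],
  [-1,0,0,0,0,0,0],
], grip_force=50)

```text
clock: 13.5
tcp_pos: [0.6694, 0.2104, 0.0579]
orientation: [3.141, -0.0, 1.658]
contact_force: [-0.5, -0.5, 4.0]
grip_width: 0.094
grip_force: 48.8
```

jog_arm([
  [-1,0,0,-8,0,0,0],
  [-1,0,0,-20,0,0,0],
  [-1,0,0,-30,0,0,0],
  [-1,0,0,-30,0,0,0],
  [-1,0,0,-30,0,0,0],
  [-1,0,0,-12,0,0,0],
  [-1,-15,-15,0,0,0,0],
  [-1,-20,-21,0,0,0,0],
  [-1,-23,-23,0,0,0,0],
  [-1,-23,-23,0,0,0,0],
  [-1,-23,-24,0,0,0,0],
  [-1,-20,-20,0,0,0,0],
  [-1,-14,-15,0,0,0,0],
  [-1,0,0,0,0,0,4.6],
  [-1,0,0,0,0,0,4.6],
  [-1,0,0,0,0,0,0],
  [-1,0,0,0,0,0,0],
  [-1,0,0,0,0,0,0],
])

```text
clock: 15.0
tcp_pos: [0.5401, 0.0608, 0.1866]
orientation: [-3.14, -0.0, 1.5]
contact_force: [-0.3, 0.8, -5.6]
grip_width: 0.094
grip_force: 49.0
```

Run:
```python
from h import *
p,K,T=cam('wrist'); save(p,'w6.png'); s=sense(); print(s['clock'],s['tcp_pos'],s['orientation'],s['contact_force'],s['grip_width'])
for q in ['straightedge','pin_left','pin_right','weight_handle','weight']:
    print(q,[(np.round(r['xyz'],3).tolist(),round(r['p'],2)) for r in finder.landmark_of(p,q)][:3])
for r in finder.regions_of(p,'straightedge')[:1]:
    c=cv2.findContours(r['mask'].astype(np.uint8),cv2.RETR_EXTERNAL,cv2.CHAIN_APPROX_NONE)[0]; c=max(c,key=len)[:,0]
    P=np.array([onz(K,T,x,.008)[:2] for x in c]).astype(np.float32)*1000
    print(r['p'],cv2.minAreaRect(P))
np.savez('v6.npz',K=K,T=T)
```

```text
15.05 [0.54022184 0.06089739 0.18674655] [-3.14051794e+00 -1.14987320e-04  1.50006340e+00] [ 0.51830655  0.89257209 -5.51236059] 0.09241383116709376
straightedge []
pin_left [([0.559, 0.039, -0.0], 0.5)]
pin_right []
weight_handle [([0.414, 0.125, 0.074], 0.72), ([0.542, 0.064, 0.206], 0.66), ([0.542, 0.061, 0.127], 0.45)]
weight [([0.539, 0.058, 0.126], 0.76), ([0.611, 0.119, 0.006], 0.71), ([0.414, 0.126, -0.0], 0.64)]
0.56 ((545.46923828125, 66.84944152832031), (17.651634216308594, 24.150325775146484), 86.0149917602539)
```

View pics/w6.png

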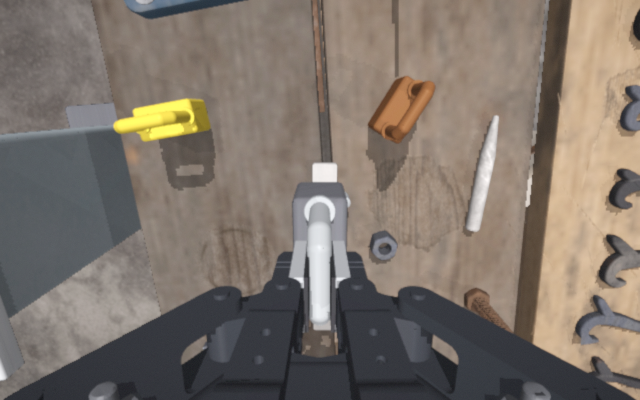

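The weight hangs straight from the handle. The visible bar end at (325,172) puts the centreline at x≈0.540 at mid-pin, which agrees with the other measurements. Moving over and lowering.

jog_arm([
  [-1,-15,1,0,0,0,0],
  [-1,-23,1.5,0,0,0,0],
  [-1,-23,1.5,0,0,0,0],
  [-1,-15,1,0,0,0,0],
  [-1,0,0,15,0,0,0],
  [-1,0,0,25,0,0,0],
  [-1,0,0,25,0,0,0],
  [-1,0,0,20,0,0,0],
  [-1,0,0,12,0,0,0],
  [-1,0,0,8,0,0,0],
  [-1,0,0,0,0,0,0],
  [-1,0,0,0,0,0,0],
  [-1,0,0,0,0,0,0],
])

```text
clock: 16.43
tcp_pos: [0.5413, -0.0155, 0.0835]
orientation: [3.139, -0.0, 1.498]
contact_force: [0.8, 0.9, -5.0]
grip_width: 0.096
grip_force: 49.0
```

Run:
```python
from h import *
s=sense(); print(s['tcp_pos'],s['orientation'],s['contact_force'],s['grip_width'])
p,K,T=cam('side');p2,_,_=cam('scene')
for n,q in (('side',p),('scene',p2)):
  for k in ('straightedge','weight'): print(n,k,[(np.round(r['xyz'],3).tolist(),round(r['p'],2)) for r in finder.landmark_of(q,k)][:3])
a=cv2.resize(p['img'][200:290,280:360],None,fx=5,fy=5,interpolation=cv2.INTER_CUBIC)
b=cv2.resize(p2['img'][180:260,310:390],None,fx=5,fy=5,interpolation=cv2.INTER_CUBIC)
o=np.zeros((450,800,3),np.uint8);o[:450,:400]=a;o[:400,400:]=b
cv2.imwrite('pics/c7.png',o[:,:,::-1])
```

```text
[ 0.54127825 -0.01547587  0.08353882] [ 3.13919943e+00 -1.97956449e-04  1.49772224e+00] [ 0.752355    0.86190955 -4.99474359] 0.09572308429884745
side straightedge [([0.539, -0.015, 0.001], 0.84)]
side weight [([0.41, 0.127, 0.001], 0.9), ([0.538, -0.016, 0.022], 0.87), ([0.611, 0.12, -0.0], 0.73)]
scene straightedge [([0.536, -0.017, 0.002], 0.79)]
scene weight [([0.411, 0.126, 0.004], 0.78), ([0.544, -0.015, 0.026], 0.71), ([0.618, 0.121, 0.002], 0.56)]
```

View pics/c7.png

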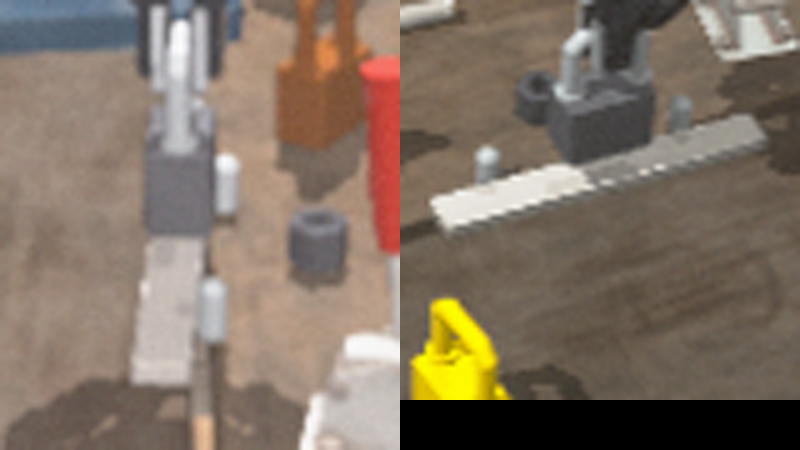

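The weight hangs over the bar midway between the pins, and the bar still touches both (side crop (228,185) and (212,310)). Lowering gently.

jog_arm([
  [-1,0,-1.5,6,0,0,0],
  [-1,0,0,5,0,0,0],
  [-1,0,0,3,0,0,0],
  [-1,0,0,1.5,0,0,0],
  [-1,0,0,1,0,0,0],
  [-1,0,0,0,0,0,0],
  [-1,0,0,0,0,0,0],
])

```text
clock: 17.32
tcp_pos: [0.539, -0.0157, 0.0665]
orientation: [3.141, 0.0, 1.497]
contact_force: [-2.2, 0.1, 3.6]
grip_width: 0.095
grip_force: 49.8
```

jog_arm([
  [-0.6,0,0,0,0,0,0],
  [-0.4,0,0,0,0,0,0],
  [0,0,0,0,0,0,0],
  [0,0,0,0,0,0,0],
  [0,0,0,0,0,0,0],
  [0,0,0,-10,0,0,0],
  [0,0,0,-20,0,0,0],
  [0,0,0,-30,0,0,0],
  [0,0,0,-40,0,0,0],
  [0,0,0,-40,0,0,0],
  [0,0,0,0,0,0,0],
  [0,0,0,0,0,0,0],
])

```text
clock: 18.32
tcp_pos: [0.5408, -0.0155, 0.2096]
orientation: [3.135, 0.0, 1.497]
contact_force: [-0.1, -0.1, -0.4]
grip_width: 0.497
grip_force: 0.0
```

Run:
```python
from h import *
s=sense(); print(s['clock'],s['tcp_pos'],s['contact_force'],s['grip_width'])
for n in ('side','scene','wrist'):
  p,K,T=cam(n)
  for k in ('straightedge','weight','pin_left','pin_right'): print(n,k,[(np.round(r['xyz'],3).tolist(),round(r['p'],2)) for r in finder.landmark_of(p,k)][:3])
  if n=='side': a=cv2.resize(p['img'][200:290,280:360],None,fx=5,fy=5,interpolation=cv2.INTER_CUBIC)
  if n=='scene': b=cv2.resize(p['img'][180:260,310:390],None,fx=5,fy=5,interpolation=cv2.INTER_CUBIC)
o=np.zeros((450,800,3),np.uint8);o[:450,:400]=a;o[:400,400:]=b
cv2.imwrite('pics/c8.png',o[:,:,::-1])
```

```text
18.3167 [ 0.54075396 -0.01548053  0.20958984] [-0.11768242 -0.10665531 -0.42869094] 0.4966834852911611
side straightedge [([0.537, -0.017, 0.004], 0.73)]
side weight [([0.414, 0.127, 0.002], 0.8), ([0.536, -0.015, 0.007], 0.7), ([0.61, 0.118, -0.001], 0.66)]
side pin_left [([0.561, 0.038, -0.003], 0.48)]
side pin_right [([0.551, -0.072, -0.0], 0.4)]
scene straightedge [([0.535, -0.018, 0.002], 0.84)]
scene weight [([0.413, 0.129, 0.001], 0.96), ([0.614, 0.12, -0.004], 0.85), ([0.54, -0.017, 0.006], 0.83)]
scene pin_left [([0.536, -0.017, 0.002], 0.73)]
scene pin_right [([0.555, -0.074, 0.001], 0.56)]
wrist straightedge []
wrist weight [([0.415, 0.124, -0.002], 0.89), ([0.54, -0.017, 0.008], 0.71), ([0.61, 0.117, 0.005], 0.7)]
wrist pin_left [([0.602, -0.013, 0.0], 0.6), ([0.563, 0.04, 0.001], 0.42)]
wrist pin_right [([0.553, -0.069, -0.004], 0.75), ([0.698, -0.085, 0.0], 0.56)]
```

View pics/c8.png

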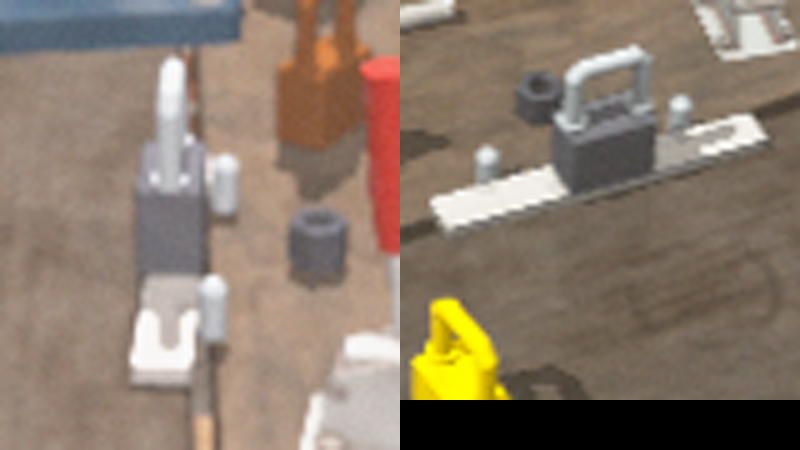

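The weight stands upright on the bar between the pins, at (170,210) in the side crop. The bar has not moved since the check before lowering, and the gripper is clear.

```bash
python3 -c "
from station import job_done
print(job_done())"
```

```text
the job is handed in; nothing more can be done
None
```

I slid the bar against both pins, stood the dark weight upright on it midway between them, and handed the job in at about 18.5 s of the 56 s; the hand-in returned no verdict.

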